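Put the price sign back in front of the round rolls

TASK

The tray of pale round rolls on the bakery counter has lost its price sign. Take the sign with the yellow band out of the wooden sign rack and slide it down into the empty steel holder at the front of that tray, near the middle of the slot, until it stands upright and fully home; let go of it and leave the blue and the red sign where they are.

Things in the scene. Friction and masses are not known exactly. Their poses are not given: they have to be found in the camera images.
- yellow_sign_center (a point): upright black price sign with a yellow band round its top 30 mm, 12 (x) x 90 (y) x 110 mm tall (z up), same from both sides; point: its centre, 55 mm above its lower edge. About 140 g. Starts in either pocket of the wooden rack nearest the robot, 40 mm deep and loose, top 70 mm free. Grip it across its thickness by the band, lift it straight up.
- roll_slot (a point): floor centre, 10 mm over the counter, of the slot in the fixed steel holder on the robot side of the roll tray. x across the slot (to the tray), y along it, z up. Slot 110 mm long, open-ended, 16 wide, 35 deep; above it a flared mouth 20 high widens to 40. Sign home: centre 55 mm above this point. Tray from 70 mm beyond, under 60 high. Trays stand in any order; the dark cakes' empty holder is not wanted.
- blue_sign_center (a point): upright black price sign with a blue band round its top 30 mm, 12 (x) x 90 (y) x 110 mm tall (z up), same from both sides; point: its centre, 55 mm above its lower edge. It stands in the rack's other pocket, about 140 mm beside the yellow one. Leave it.
- red_sign_center (a point): upright black price sign with a red band round its top 30 mm, 12 (x) x 90 (y) x 110 mm tall (z up), same from both sides; point: its centre, 55 mm above its lower edge. It stands in the holder of the golden croissants' tray. Leave it.
There are look-alikes about, which are no part of the job. What is shaped like the part that bears yellow_sign_center but green or turquoise is not meant.

How it is judged:
At the end, for the whole second after the job is handed in: The yellow sign stands in the slot of the roll tray's holder: its lower edge within 8 mm of the slot's floor, its centre within 12 mm of the slot's across and 20 mm along, upright and in line with the slot within 10 degrees, band at the top (x of yellow_sign_center in the frame of roll_slot between -0.012 and 0.012 m and y of yellow_sign_center in the frame of roll_slot between -0.02 and 0.02 m and z of yellow_sign_center in the frame of roll_slot between 0.045 and 0.063 m and angle between yellow_sign_center's own z axis and vertical below 0.18 rad and angle between the y axis of yellow_sign_center and the y axis of roll_slot, either way round below 0.18 rad); the robot touches nothing.
It fails at once if the blue sign is moved by more than 25 mm (distance of blue_sign_center from where it was at the start of the episode above 0.025 m).
It fails at once if the red sign is moved by more than 25 mm (distance of red_sign_center from where it was at the start of the episode above 0.025 m).
It also fails if it takes over 42 s, if anything falls off the work surface, if the arm or the gripper's body presses on something with over 40 N, if the wrist force passes 120 N, or if a joint passes its speed limit or range.

ROBOT

A 6-joint arm with a two-finger parallel gripper is mounted at the origin on the work surface. World frame = base frame: x ahead of the robot, y to its left, z up, the work surface at z = 0. Lengths are in m, angles in rad, forces in N, time in s.
With the tool pointing down it reaches from about 0.425 to 0.925 m from the base axis. Payload 12.5 kg.
Tool frame: the origin (TCP) lies on the centre line of the jaws, within the pads' length; the fingertips stand 19 mm ahead of it and the grasp point (between the pads) is the TCP; z points along the fingers, y is the line along which they close (so a half turn about z gives the same grasp; the last joint's range is limited). The gripper opens to 85 mm and grips with 20 to 120 N. Pads are 22 mm wide; open, the fingers measure 114 mm over their backs; the gripper's body (76 mm by 85 mm) begins 54 mm behind the grasp point. The pads swing forward as they close: fully open they stand 13 mm farther back than shut.
Start: joints at [-1.372, 0.491, 1.559, -0, 1.092, -0.106], TCP at [0.188, -0.596, 0.25] pointing down, gripper open.
Joint ranges: [-3.1, 3.1], [-0.84, 2.19], [0.05, 2.79], [-1.13, 4.28], [0.06, 2.93], [-2.69, 2.69]. Speed limits (rad/s): [2.22, 2.22, 2.79, 3.14, 3.14, 3.14].

INTERFACE

Orientations are given as a 3x3 rotation matrix whose columns are the frame's x, y, z axes.
In Python, from workcell import arm, vision, spotter gives the robot as it stands. The module is installed in compiled form; this text tells all that it offers.
- The arm moves only by the shell command python3 -m creep 'ROWS'. ROWS is JSON, one flat list of numbers, 7 for each row, row after row: the shift along the tool's x, y, z scaled (see below), then the turn, a rotation vector about the tool's x, y, z scaled (see below), then the closure, from 0 (fully open) to 1 (shut). A call has 1 to 8 rows; each row shifts and turns the commanded pose from where the row before left it, along the tool's axes as they then stand; what a row does not reach is not made up. The controller multiplies each number of a shift by 0.1 m and each number of a turn by 45 degrees. A row lasts 1/10 s, in which the tool goes at most 50 mm and 8.59 degrees, less where a joint would pass 70% of its speed; a pose out of reach is approached as far as the arm can. A call with a number of a shift or a turn outside -1 to 1 is refused whole. A call with a gripper value outside its range is refused whole. The fingers move at their own pace and stop on an object; the grip force is fixed at half the most. Time passes only in rows, so rows that do not move let the fingers close. It gives the time, the measured TCP pose, the force, the opening and the grip force at its end, in the units of the state.
- arm.state(): the state, without advancing time (a new reading comes with each control period).
- vision.get_image(name): name is "scene" or "top"; returns a dict with "image" (480x640x3 uint8, red, green, blue), "range_z" (480x640 float32, m along the optical axis (not along the pixel's ray), 0 where there is no reading), "fx", "fy", "cx", "cy" (pixels), "dist_coeffs" ([k1, k2, p1, p2, k3] as OpenCV has them; the pictures are not rectified), "world_to_cam" (4x4, takes a point from world to camera coordinates). Camera axes: x right, y down, z forward; pixel columns grow to the right and rows downward; lengths in m; the calibration is good to about 2 mm. A picture is of the moment at which its call begins.
- arm.hand_in(): hands the job in; it is judged then, once.
Trained networks look in the newest picture that a camera, given by its name, has taken for a name from the list of things; names that differ only in an ending like _2 or _b are one class to them, and where a whole thing is asked for, a point or a joint stands for the part that bears it (a point fixed in the world has none). Each returns a list of dicts, best first, with "confidence" (0 to 1); they miss things now and then, are a little off and sometimes report something else, mostly with a low value. They report only what shows in the picture. A call takes as long as a camera call. They do not tell look-alikes from the thing itself.
- spotter.outline_of(name, camera): "mask" (480x640 bool, what is visible of it) and "pixel" ([column, row] in pixels, amid what is visible of it).
- spotter.landmark_of(name, camera): "pixel" ([column, row] in pixels: a listed point, or the origin of a listed thing).
The state is a dict: "clock": time; "joints": joint angles; "qvel": joint speeds; "joint_efforts": joint torques, N m; "ee_pos": TCP position; "tool_rot": TCP orientation; "contact_force": force on the tool from outside, world axes, zero at the start; "ft_torque": the same for the moment, N m; "opening": finger opening in m; "grasp_force": force on a finger pad.
Only numpy, scipy, OpenCV 4.12 (cv2) and the standard library are available. Lean on these libraries where they do the work, as an engineer would, in place of code of your own. Each camera call takes 0.05 s, during which the arm holds its last target. There are 200 camera calls.

## Working session

There is one attempt and no reset: what is moved stays moved. The work goes in short steps, Python scripts to look and compute and a shell command to move; the robot and the scene stay as the last step left them, time stands still between calls to the robot, and variables do not carry over. Pictures are saved under pics/ and viewed, at most 10 in all, crops included, and the job is handed in when it is done.

```bash
mkdir -p pics
cat > h.py <<'E'
import numpy as np, cv2
from workcell import arm, vision, spotter
def K(d): return np.array([[d['fx'],0,d['cx']],[0,d['fy'],d['cy']],[0,0,1]]), np.array(d['dist_coeffs'])
def pts(d, m):
    v,u=np.nonzero(m & (d['range_z']>0)); k,c=K(d)
    n=cv2.undistortPoints(np.c_[u,v].astype(np.float64)[:,None],k,c)[:,0]
    z=d['range_z'][v,u]; P=np.c_[n*z[:,None],z,np.ones(len(z))]
    return (P@np.linalg.inv(d['world_to_cam']).T)[:,:3],u,v
E
python3 - <<'E'
from h import *
s=arm.state(); print(s['clock'],s['ee_pos'],s['tool_rot'],s['opening'])
for c in('scene','top'):
    d=vision.get_image(c); cv2.imwrite(f'pics/{c}.png',d['image'][...,::-1]); np.savez(f'{c}.npz',**d)
    for n in('yellow_sign_center','blue_sign_center','red_sign_center','roll_slot'):
        for r in spotter.landmark_of(n,c): print(c,n,np.round(r['pixel'],1),round(r['confidence'],2))
E
```

```text
0.0 [ 0.18754175 -0.59597975  0.2497103 ] [[ 9.53906783e-01  3.00102970e-01 -2.38572810e-04]
 [ 3.00103044e-01 -9.53906122e-01  1.12879569e-03]
 [ 1.11178876e-04 -1.14836229e-03 -9.99999334e-01]] 0.08525589521782098
scene yellow_sign_center [427.2 182. ] 0.97
scene yellow_sign_center [422.4 223.7] 0.92
scene yellow_sign_center [269.6 197.6] 0.83
scene yellow_sign_center [355.3 238.8] 0.76
scene yellow_sign_center [356.  178.1] 0.66
scene blue_sign_center [279.6 249.7] 0.85
scene red_sign_center [522.8 258. ] 0.56
scene roll_slot [348.5 317.1] 0.58
top yellow_sign_center [367.8 295.6] 0.84
top yellow_sign_center [241.5 228. ] 0.8
top yellow_sign_center [219.3 281. ] 0.76
top yellow_sign_center [307.2 227.1] 0.73
top yellow_sign_center [284.1 302.1] 0.68
top blue_sign_center [370.  233.2] 0.67
top red_sign_center [177.3 179.4] 0.9
top roll_slot [329.4 178.3] 0.8
```

View pics/scene.png

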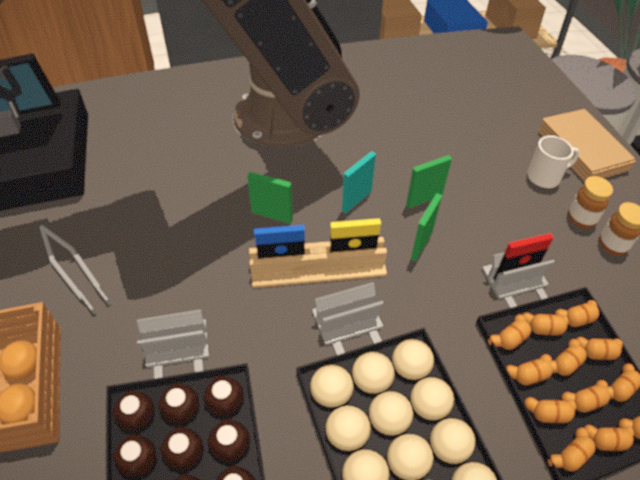

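View pics/top.png

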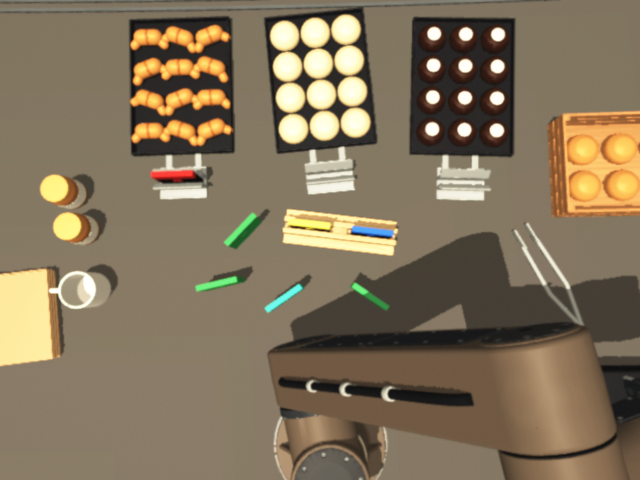

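The scene view shows the yellow sign at (355,238) in the rack, blue at (280,245), and the roll holder at (348,315). The top view has yellow at (311,224), blue at (372,231), and the roll holder at about (330,178). Green and turquoise decoys stand on the robot side.

Run:
```python
from h import *
D={c:dict(np.load(c+'.npz')) for c in('scene','top')}
def lin(P):
    r=cv2.minAreaRect((P[:,:2]*1000).astype(np.float32)); return np.round(r[0],1),np.round(r[1],1),round(r[2],1)
box={'scene':{'Y':(322,388,210,255),'B':(248,312,220,265)},'top':{'Y':(285,340,212,236),'B':(342,400,220,245)}}
for c,d in D.items():
    hsv=cv2.cvtColor(d['image'],cv2.COLOR_RGB2HSV)
    for n,(lo,hi) in {'Y':((24,150,60),(34,255,255)),'B':((100,130,60),(120,255,255))}.items():
        a,b,e,f=box[c][n]; m=np.zeros((480,640),bool); m[e:f,a:b]=True
        m&=cv2.inRange(hsv,lo,hi)>0
        P,u,v=pts(d,m); print(c,n,len(P),np.percentile(P,[2,50,98],0).round(3).tolist())
        T=P[P[:,2]>np.percentile(P[:,2],95)-.012]; print('  top',lin(T),T.mean(0).round(3))
# roll holder & trays
for c,(a,b,e,f) in {'top':(295,365,140,200),'scene':(305,390,275,355)}.items():
    m=np.zeros((480,640),bool); m[e:f,a:b]=True
    P,u,v=pts(D[c],m); 
    for lo,hi in((.012,.035),(.035,.05),(.05,.075)):
        k=(P[:,2]>lo)&(P[:,2]<hi); 
        print(c,lo,k.sum(),lin(P[k]))
    np.save(c+'_P.npy',np.c_[P,u,v])
for c,px in(('top',[329.4,178.3]),('scene',[348.5,317.1])):
    d=D[c];k,cc=K(d);n=cv2.undistortPoints(np.array([[px]]),k,cc)[0,0]
    W=np.linalg.inv(d['world_to_cam']);o=W[:3,3];r=W[:3,:3]@np.r_[n,1]; print(c,'cam',o.round(3),'slot',(o+r*(.01-o[2])/r[2]).round(4))
d=D['top'];im=d['image'][130:210,280:380,::-1]
A=cv2.resize(im,None,fx=7,fy=7,interpolation=cv2.INTER_CUBIC); cv2.imwrite('pics/hold.png',A)
```

```text
scene Y 456 [[0.383, -0.006, -0.001], [0.496, 0.037, 0.119], [0.505, 0.089, 0.122]]
  top (array([493.8,  36. ]), array([90.5, 16.9]), 83.0) [0.495 0.036 0.119]
scene B 917 [[0.364, -0.143, -0.0], [0.479, -0.101, 0.108], [0.487, -0.06, 0.122]]
  top (array([ 475.3, -101.5]), array([88.3, 16.3]), 81.9) [ 0.477 -0.102  0.118]
top Y 76 [[0.48, -0.009, 0.057], [0.485, 0.034, 0.104], [0.491, 0.077, 0.12]]
  top (array([485.3,  35.8]), array([87.6,  4.9]), 85.6) [0.485 0.034 0.115]
top B 280 [[0.462, -0.142, 0.079], [0.471, -0.101, 0.119], [0.481, -0.06, 0.124]]
  top (array([ 471.9, -101. ]), array([87. , 11.8]), 83.0) [ 0.471 -0.101  0.12 ]
top 0.012 489 (array([636.6, -12.8]), array([129.2, 164.4]), 0.2)
top 0.035 130 (array([616.8, -10. ]), array([ 24.5, 110.1]), 4.8)
top 0.05 547 (array([615.1,  -9.8]), array([ 46.4, 110. ]), 4.5)
scene 0.012 1025 (array([610.6, -10.2]), array([206.3, 112.4]), 0.7)
scene 0.035 608 (array([659.5,  -8.2]), array([111.6, 110.4]), 3.0)
scene 0.05 865 (array([615.9, -10.2]), array([ 49.6, 111. ]), 5.0)
top cam [ 0.356 -0.009  1.359] slot [ 0.6096 -0.0111  0.01  ]
scene cam [ 1.099 -0.193  0.861] slot [ 0.6172 -0.0071  0.01  ]
```

View pics/hold.png

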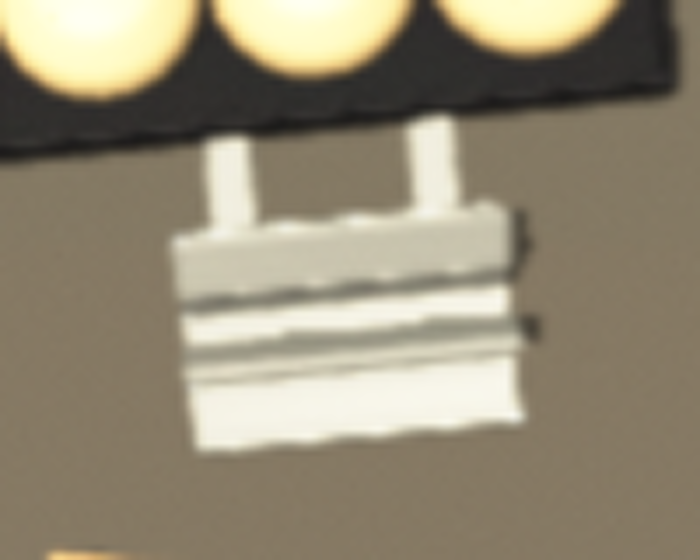

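The top view crop shows the roll holder open and empty. It is about 4.7° off square, with its centre near (0.615, -0.010). The yellow sign is at about (0.490, 0.036), turned -7.3°.

```bash
python3 -m creep '[0.4,-0.29,0,0,0,0,0, 0.4,-0.29,0,0,0,0,0, 0.4,-0.29,0,0,0,0,0, 0.4,-0.29,0,0,0,0,0, 0.4,-0.29,0,0,0,0,0, 0.4,-0.29,0,0,0,0,0, 0.4,-0.29,0,0,0,0,0, 0.4,-0.29,0,0,0,0,0]'
python3 -m creep '[0,0,0,0,0,-0.18,0, 0,0,0,0,0,-0.18,0, 0,0,0,0,0,-0.18,0, 0,0,0,0,0,-0.18,0, 0,0,0,0,0,-0.18,0, 0,0,0,0,0,-0.18,0, 0,0,0,0,0,-0.18,0, 0,0,0,0,0,-0.18,0]'
cat > go.py <<'E'
import sys
from h import *
# shift to target x y z and yaw (deg) of tool y, in row units
s=arm.state(); R=s['tool_rot']; p=s['ee_pos']; t=np.array(list(map(float,sys.argv[1:4])))
yaw=np.degrees(np.arctan2(R[1,1],R[0,1]))
print('t',s['clock'],'p',np.round(p,4),'yaw',yaw.round(2),'tilt',R[:,2].round(3),'F',np.round(s['contact_force'],1),'open',round(s['opening'],4),'g',round(s['grasp_force'],1))
print('shift units',(np.array(R).T@(t-p)*10).round(3),'turn z units',round(-(float(sys.argv[4])-yaw)/45,3),'j',np.round(s['joints'],2))
E
python3 go.py 0.490 0.036 0.25 -7.3
```

```text
clock: 1.3
ee_pos: [0.4241, -0.2771, 0.2506]
tool_rot: [[0.954, 0.3, 0.0], [0.3, -0.954, -0.0], [0.0, 0.001, -1.0]]
contact_force: [1.6, -1.1, 0.7]
opening: 0.0855
grasp_force: 0.0
clock: 2.1
ee_pos: [0.4232, -0.2789, 0.2504]
tool_rot: [[0.129, 0.992, 0.0], [0.992, -0.129, -0.0], [-0.0, 0.0, -1.0]]
contact_force: [-0.7, -1.0, -0.4]
opening: 0.0855
grasp_force: 0.0
t 2.1 p [ 0.4232 -0.2789  0.2504] yaw -7.4 tilt [ 0. -0. -1.] F [-0.7 -1.  -0.4] open 0.0855 g 0.0
shift units [3.208e+00 2.570e-01 3.000e-03] turn z units -0.002 j [-0.71  0.32  1.84 -0.    0.97 -0.58]
```

```bash
python3 -m creep '[0.4,0.032,0,0,0,0,0, 0.4,0.032,0,0,0,0,0, 0.4,0.032,0,0,0,0,0, 0.4,0.032,0,0,0,0,0, 0.4,0.032,0,0,0,0,0, 0.4,0.032,0,0,0,0,0, 0.4,0.032,0,0,0,0,0, 0.4,0.032,0,0,0,0,0]' >/dev/null
python3 -m creep '[0,0,0,0,0,0,0, 0,0,0.25,0,0,0,0, 0,0,0.25,0,0,0,0, 0,0,0.25,0,0,0,0, 0,0,0.25,0,0,0,0, 0,0,0,0,0,0,0]' >/dev/null
python3 go.py 0.490 0.036 0.105 -7.3
python3 - <<'E'
from h import *
d=vision.get_image('scene'); cv2.imwrite('pics/s2.png',cv2.resize(d['image'][100:360,180:500,::-1],None,fx=2.3,fy=2.3))
E
```

```text
t 3.5 p [0.4905 0.0343 0.1481] yaw -7.76 tilt [-0.005  0.    -1.   ] F [ 0.8 -0.2  0.6] open 0.0855 g 0.0
shift units [ 0.017 -0.005  0.431] turn z units -0.01 j [-0.06  0.45  1.99 -0.    0.71  0.07]
```

View pics/s2.png

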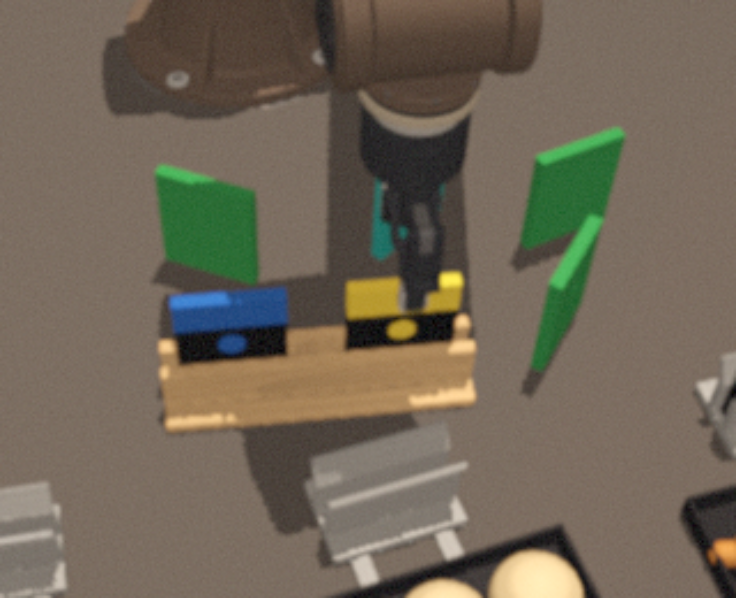

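The near finger is in front of the middle of the yellow sign, at (415,300) in the crop. I'll go down and close.

```bash
python3 -m creep '[0.01,0,0.14,0,0,0,0, 0,0,0.14,0,0,0,0, 0,0,0.14,0,0,0,0, 0,0,0,0,0,0,0]' >/dev/null
python3 go.py 0.490 0.036 0.105 -7.3
python3 -m creep '[0,0,0,0,0,0,0.5, 0,0,0,0,0,0,0.7, 0,0,0,0,0,0,1, 0,0,0,0,0,0,1, 0,0,0,0,0,0,1, 0,0,0,0,0,0,1, 0,0,0,0,0,0,1, 0,0,0,0,0,0,1]' >/dev/null
python3 go.py 0.490 0.036 0.105 -7.3
```

```text
t 3.95 p [0.4918 0.0355 0.1085] yaw -7.75 tilt [-0.001 -0.    -1.   ] F [-0.9  0.2 -0.1] open 0.0853 g 0.0
shift units [ 0.003 -0.019  0.035] turn z units -0.01 j [-0.06  0.52  2.02 -0.    0.61  0.07]
t 4.75 p [0.4922 0.0357 0.1087] yaw -7.73 tilt [ 0.001 -0.    -1.   ] F [1.3 0.  6. ] open 0.0112 g 59.3
shift units [-0.    -0.022  0.037] turn z units -0.01 j [-0.06  0.52  2.02 -0.    0.61  0.07]
```

```bash
python3 -m creep '[0,0,-0.15,0,0,0,1, 0,0,-0.15,0,0,0,1, 0,0,-0.2,0,0,0,1, 0,0,-0.2,0,0,0,1, 0,0,-0.25,0,0,0,1, 0,0,-0.25,0,0,0,1, 0,0,0,0,0,0,1]' >/dev/null
python3 go.py 0.6155 -0.010 0.21 4.7
python3 - <<'E'
from h import *
d=vision.get_image('scene'); np.savez('s3.npz',**d); cv2.imwrite('pics/s3.png',cv2.resize(d['image'][60:360,180:500,::-1],None,fx=2,fy=2))
hsv=cv2.cvtColor(d['image'],cv2.COLOR_RGB2HSV); m=np.zeros((480,640),bool); m[100:290,300:420]=1
m&=cv2.inRange(hsv,(24,150,60),(34,255,255))>0
P,u,v=pts(d,m); P=P[P[:,2]>.05]; print(len(P),np.percentile(P,[2,50,98],0).round(3).tolist())
E
```

```text
t 5.45 p [0.4925 0.0358 0.2306] yaw -7.73 tilt [ 0.004 -0.    -1.   ] F [ 0.7  0.4 -2.9] open 0.0109 g 59.1
shift units [-0.288  1.279  0.211] turn z units -0.276 j [-0.06  0.33  1.9  -0.    0.91  0.07]
146 [[0.485, -0.006, 0.197], [0.496, 0.054, 0.241], [0.51, 0.08, 0.25]]
```

View pics/s3.png

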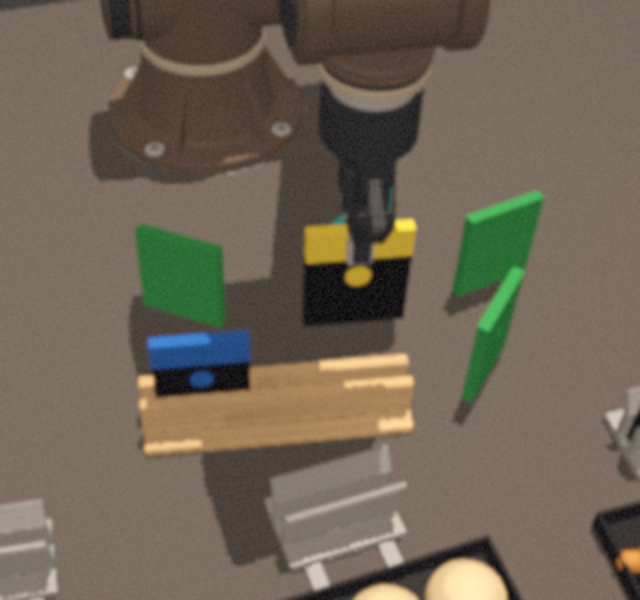

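The sign hangs upright and centred in the jaws, clear of the rack, and the blue sign is undisturbed. Next I turn and move over the slot.

```bash
python3 -m creep '[0,0,0,0,0,-0.14,1, 0,0,0,0,0,-0.136,1, 0,0,0,0,0,0,1, 0,0,0,0,0,0,1]' >/dev/null
python3 go.py 0.6155 -0.010 0.20 4.7
```

```text
t 5.9 p [0.4914 0.0358 0.2273] yaw 4.51 tilt [-0.002  0.    -1.   ] F [ 0.1 -0.4 -1.4] open 0.011 g 59.0
shift units [-0.554  1.201  0.271] turn z units -0.004 j [-0.06  0.33  1.9  -0.    0.91 -0.14]
```

```bash
python3 -m creep '[-0.09,0.2,0,0,0,0,1, -0.09,0.2,0,0,0,0,1, -0.09,0.2,0,0,0,0,1, -0.09,0.2,0,0,0,0,1, -0.09,0.2,0,0,0,0,1, -0.1,0.2,0.1,0,0,0,1, 0,0,0.17,0,0,0,1, 0,0,0,0,0,0,1]' >/dev/null
python3 go.py 0.6155 -0.010 0.18 4.7
python3 - <<'E'
from h import *
for c in('scene','top'):
    d=vision.get_image(c); np.savez(c+'4.npz',**d)
d=dict(np.load('scene4.npz')); cv2.imwrite('pics/s4.png',cv2.resize(d['image'][150:370,250:450,::-1],None,fx=2.7,fy=2.7))
hsv=cv2.cvtColor(d['image'],cv2.COLOR_RGB2HSV); m=np.zeros((480,640),bool); m[120:330,290:430]=1
m&=cv2.inRange(hsv,(24,150,60),(34,255,255))>0
P,u,v=pts(d,m); P=P[P[:,2]>.1]; print(len(P),np.percentile(P,[2,50,98],0).round(3).tolist())
# dark lower part of the sign and holder in scene cloud
m=np.zeros((480,640),bool); m[150:370,290:420]=1; P,u,v=pts(d,m)
for lo,hi in((.08,.1),(.1,.12),(.12,.15),(.15,.17),(.17,.2)):
    q=P[(P[:,2]>lo)&(P[:,2]<hi)&(P[:,0]>.58)&(P[:,0]<.64)&(abs(P[:,1]+.01)<.06)]
    if len(q)>10:
        f=np.polyfit(q[:,1],q[:,0],1); print(lo,hi,len(q),'x@centre',np.polyval(f,-.01).round(4),'slope deg',np.degrees(-f[0]).round(1),'y',np.percentile(q[:,1],[2,98]).round(3))
q=P[(P[:,2]>.045)&(P[:,2]<.075)&(P[:,0]<.66)]; print(len(q),cv2.minAreaRect((q[:,:2]*1000).astype(np.float32)))
E
```

```text
t 6.7 p [ 0.615  -0.0094  0.1984] yaw 4.53 tilt [-0.005  0.001 -1.   ] F [-0.4  1.1 -0.9] open 0.0112 g 59.0
shift units [-0.007  0.005  0.184] turn z units -0.004 j [-0.12  0.53  1.64 -0.    0.98 -0.2 ]
138 [[0.606, -0.051, 0.155], [0.618, -0.02, 0.209], [0.625, 0.035, 0.212]]
0.1 0.12 334 x@centre 0.6198 slope deg 3.6 y [-0.054  0.035]
0.12 0.15 565 x@centre 0.6198 slope deg 3.3 y [-0.054  0.035]
0.15 0.17 384 x@centre 0.6201 slope deg 3.9 y [-0.053  0.034]
0.17 0.2 409 x@centre 0.6223 slope deg 3.0 y [-0.054  0.035]
1844 ((506.15313720703125, 60.43573760986328), (296.62744140625, 289.093017578125), 86.44725799560547)
```

View pics/s4.png

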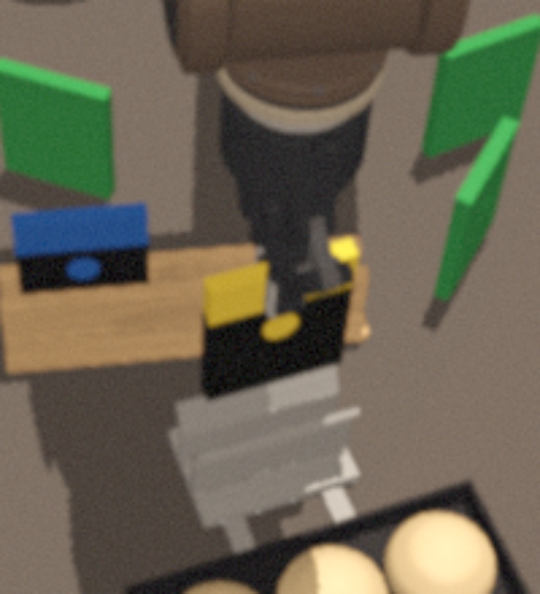

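The sign is upright above the roll holder and in line with it; its front face at x = 0.620 puts its centre at about 0.614. I'll lower it in stages.

```bash
python3 -m creep '[0,0.005,0.1,0,0,0,1, 0,0,0.1,0,0,0,1, 0,0,0.1,0,0,0,1, 0,0,0.08,0,0,0,1, 0,0,0,0,0,0,1]' >/dev/null
python3 go.py 0.6155 -0.010 0.1085 4.7
python3 -m creep '[0,0,0.06,0,0,0,1, 0,0,0.06,0,0,0,1, 0,0,0.05,0,0,0,1, 0,0,0,0,0,0,1]' >/dev/null
python3 go.py 0.6155 -0.010 0.1085 4.7
```

```text
t 7.3 p [ 0.6158 -0.0091  0.1619] yaw 4.68 tilt [-0.002  0.    -1.   ] F [ 0.1 -0.  -1.6] open 0.0111 g 59.1
shift units [-0.008 -0.003  0.534] turn z units -0.0 j [-0.12  0.58  1.67 -0.    0.9  -0.2 ]
t 7.7 p [ 0.6161 -0.0092  0.1455] yaw 4.68 tilt [-0.001  0.    -1.   ] F [-0.7 -0.2 -2.3] open 0.011 g 59.1
shift units [-0.008 -0.006  0.37 ] turn z units -0.0 j [-0.12  0.6   1.69 -0.    0.86 -0.2 ]
```

Bottom edge is now at about 0.047 with no contact; it enters the slot proper next.

```bash
python3 -m creep '[0,0,0.05,0,0,0,1, 0,0,0.05,0,0,0,1, 0,0,0.05,0,0,0,1, 0,0,0,0,0,0,1]' >/dev/null
python3 go.py 0.6155 -0.010 0.1085 4.7
```

```text
t 8.1 p [ 0.6161 -0.0092  0.1305] yaw 4.68 tilt [-0.001  0.    -1.   ] F [ 0.5  0.  -1.1] open 0.0108 g 59.1
shift units [-0.008 -0.006  0.22 ] turn z units -0.0 j [-0.12  0.62  1.7  -0.    0.83 -0.2 ]
```

```bash
python3 -m creep '[0,0,0.05,0,0,0,1, 0,0,0.05,0,0,0,1, 0,0,0.05,0,0,0,1, 0,0,0.04,0,0,0,1, 0,0,0,0,0,0,1]' >/dev/null
python3 go.py 0.6155 -0.010 0.1085 4.7
```

```text
t 8.6 p [ 0.6162 -0.0092  0.1116] yaw 4.68 tilt [-0.001  0.    -1.   ] F [ 0.1  0.2 -1.4] open 0.0108 g 59.1
shift units [-0.007 -0.007  0.031] turn z units -0.0 j [-0.12  0.64  1.71 -0.    0.79 -0.2 ]
```

```bash
python3 -m creep '[0,0,0.02,0,0,0,1, 0,0,0,0,0,0,1]' >/dev/null
python3 go.py 0.6155 -0.010 0.1085 4.7
python3 -m creep '[0,0,0.01,0,0,0,1, 0,0,0,0,0,0,1]' >/dev/null
python3 go.py 0.6155 -0.010 0.1085 4.7
```

```text
t 8.8 p [ 0.6164 -0.0092  0.1102] yaw 4.68 tilt [-0. -0. -1.] F [-0.4 -0.7 -1.8] open 0.0113 g 59.1
shift units [-0.007 -0.009  0.017] turn z units -0.0 j [-0.12  0.64  1.71 -0.    0.79 -0.2 ]
t 9.0 p [ 0.6164 -0.0092  0.1093] yaw 4.68 tilt [ 0. -0. -1.] F [ 0.7  0.7 -2.1] open 0.0112 g 59.1
shift units [-0.007 -0.009  0.008] turn z units -0.0 j [-0.12  0.64  1.71 -0.    0.79 -0.2 ]
```

```bash
python3 -m creep '[0,0,0,0,0,0,0.8, 0,0,0,0,0,0,0.5, 0,0,0,0,0,0,0, 0,0,0,0,0,0,0, 0,0,0,0,0,0,0, 0,0,0,0,0,0,0]' >/dev/null
python3 go.py 0.6155 -0.010 0.1085 4.7
python3 -m creep '[0,0,-0.15,0,0,0,0, 0,0,-0.2,0,0,0,0, 0,0,-0.3,0,0,0,0, 0,0,-0.3,0,0,0,0, 0,0,-0.3,0,0,0,0, 0,0,0,0,0,0,0]' >/dev/null
python3 - <<'E'
from h import *
d=vision.get_image('scene'); cv2.imwrite('pics/s5.png',cv2.resize(d['image'][150:370,230:450,::-1],None,fx=2.7,fy=2.7))
hsv=cv2.cvtColor(d['image'],cv2.COLOR_RGB2HSV); m=np.zeros((480,640),bool); m[220:340,290:430]=1
m&=cv2.inRange(hsv,(24,150,60),(34,255,255))>0
P,u,v=pts(d,m); P=P[(P[:,2]>.05)&(P[:,0]<.65)]; print(len(P),np.percentile(P,[2,50,98],0).round(3).tolist(), cv2.minAreaRect((P[:,:2]*1000).astype(np.float32)))
s=arm.state();print(s['clock'],s['ee_pos'],s['opening'])
E
```

```text
t 9.6 p [ 0.6164 -0.0092  0.1093] yaw 4.68 tilt [ 0. -0. -1.] F [0.3 0.1 0.3] open 0.0852 g 0.0
shift units [-0.007 -0.009  0.008] turn z units -0.0 j [-0.12  0.64  1.71 -0.    0.79 -0.2 ]
276 [[0.61, -0.05, 0.071], [0.619, 0.008, 0.119], [0.625, 0.035, 0.124]] ((616.1361694335938, -8.023696899414062), (14.930413246154785, 90.02616119384766), 4.377748012542725)
10.25 [ 0.616859   -0.00922017  0.23608058] 0.08533478940563764
```

View pics/s5.png

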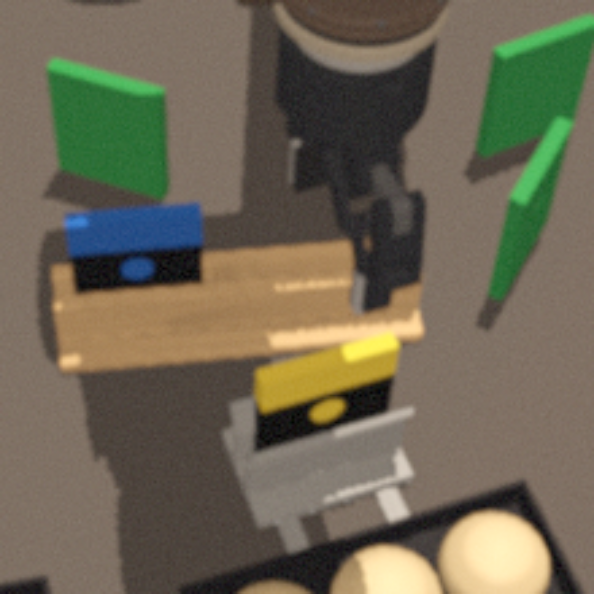

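The yellow sign stands upright in the roll holder at (325,395) in the crop. Its top is at z≈0.12, its centre at about (0.616, -0.008) and its yaw 4.4°, so it is home. The gripper is clear and the blue sign is untouched.

```bash
python3 -c "
from workcell import arm
print(arm.hand_in())"
```

```text
the job is handed in; nothing more can be done
None
```

The yellow sign is in the roll tray's holder, upright, near the middle of the slot and home by the last picture; it is released, the blue and red signs were left alone, and the job was handed in at about 10 s (no verdict was returned).

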